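Clear the cup off the spice mill and free its cap, whichever way it is threaded

TASK

A steel measuring cup has been left standing on the green cap of the spice mill on the blue coaster: hang the cup by its handle on the hook stand and let go of it. Then open that mill: its quarter-turn cap may be right- or left-threaded and nothing shows which, so feel out which way it loosens, turn it free and lift it off. Finish while holding the cap in the gripper, upright, well clear above the mill (5 cm or more); do not let it go or put it down, and leave the other mill, the grater, the egg carton and the glass jug as they are.

Things in the scene. Friction and masses are not known exactly. Their poses are not given: they have to be found in the camera images.
- coaster_blue: Flat blue disc, 124 mm across, 4 mm thick, fixed to the worktop; origin at the centre of its underside. The mill to open stands centred on it, fixed by its suction foot: white, 104 mm across at the foot, a small steel crank on its +x side reaching 70 mm from the axis and staying below 65 mm height.
- mill_seat (a point): Centre of the flat shoulder of the mill on the blue coaster, 80 mm across, 88 mm above the worktop, on which the cap stands. The thread neck rising from it, 44 mm across and 13.5 mm high, is hidden in the cap.
- coaster_cork: Cork disc of the same size with the identical other mill on it, to be left alone; origin at the centre of its underside. The two coasters' places swap between starts.
- cap: Green ribbed cap (16 flats) of the mill on the blue coaster, 56 mm across, 30 mm high, about 70 g, loose; origin at the centre of its underside, which rests on the mill's shoulder (88 mm above the worktop; cap top at 118 mm); z up along its axis. Its sides can be gripped across any diameter from above. Until turned far enough the thread holds it down.
- cap_rim (a point): Point on the cap's side, 28 mm along the cap's +x, at mid height. The quarter-turn thread has 1.5 mm play and little drag: turned the right way (either way round, drawn anew each start) the cap turns freely and lifts straight off 0.9 to 2.1 rad from its start, best at 1.4; the wrong way it meets a hard stop after 0.1 to 0.4 rad, felt as a moment on the wrist.
- cap_spare: Identical green cap on the mill on the cork coaster; leave alone. Origin at the centre of its underside.
- cup: Steel measuring cup, 60 mm across, 65 mm high, wall 2 mm, about 90 g, loose, upright on the cap at the start. Origin at the centre of its underside, z up, handle on its +y side: a square loop of 8 mm round bar in the cup's yz plane. Can be gripped across its x diameter near the rim from above. Let go on the hook, it swings down, hangs below its handle and may sway for 10 s.
- cup_loop (a point): Centre of the opening of the cup's handle: 44 mm along the cup's +y, 35 mm above its underside; axes as the cup's. Centre lines: top bar at 58 mm height, lower bar at 12 mm, outer bar 62 mm from the cup's axis; so the opening is 28 mm wide (y 30 to 58 mm) and 38 mm high (z 16 to 54 mm).
- hook: Dark steel hook stand fixed to the worktop: round foot 110 mm across, 12 mm high, post 16 mm thick, 208 mm high; origin at the centre of the foot's underside. From the post a level 8 mm round rod runs 95 mm along the stand's own -x, centre line at 200 mm height, then turns up to its end 108 mm from the post's axis, 216 mm at the very top.
- hook_seat (a point): Middle of the hook's level rod, on its centre line: 55 mm along -x from the post's axis, 200 mm above the worktop; axes as the stand's (the rod lies along x, open end towards -x).
- grater: Steel box grater, 70 x 90 mm, 190 mm high with its handle, loose; origin at the centre of its underside. Leave alone.
- eggs: Open egg carton with six eggs, 100 x 150 mm, 62 mm high, loose; origin at the centre of its underside. Leave alone.
- jug: Empty glass measuring jug with a handle at its +y, 90 mm across, 120 mm high, loose; origin at the centre of its underside. Leave alone.
- cap_spare_rim (a point): Point on the side of the other mill's cap, at mid height, on its +x side.

How it is judged:
On the way, in this order (a step that is already met when the one before it is completed fails the run):
1. the cup hangs by its handle on the hook, let go (contact force between cup and hook above 0.25 N and y of cup_loop in the frame of hook_seat between -0.03 and 0.03 m and z of cup_loop in the frame of hook_seat between -0.035 and 0.01 m and x of cup_loop in the frame of hook_seat between -0.055 and 0.055 m and contact force between cup and the fingers below 0.05 N), for 0.2 s.
2. the cap is held in the gripper, off the neck (height (world z) of cap above 0.11 m and contact force between cap and the fingers above 1 N), for 0.2 s.
At the end, for the whole second after the job is handed in: The cup hangs, at most swaying gently (under 0.2 m/s), by its handle on the hook rod (rod in the loop, carrying it), untouched by the fingers; the blue-coaster mill's cap is held still in the gripper, upright within 20 degrees, underside at least 40 mm above its seat, resting on nothing else (all of step 1 and linear speed of cup below 0.2 m/s and height (world z) of cap above 0.128 m and contact force between cap and the fingers above 1 N and angle between cap's own z axis and vertical below 0.35 rad and linear speed of cap below 0.03 m/s and contact force between cap and cup below 0.1 N and contact force between cap and hook below 0.1 N and contact force between cap and grater below 0.1 N and contact force between cap and eggs below 0.1 N and contact force between cap and jug below 0.1 N and contact force between cap and cap_spare below 0.1 N); the arm keeps its last pose, push and grip.
It fails at once if the cup is dropped to the worktop (height (world z) of cup below 0.05 m).
It fails at once if the other mill's cap is disturbed (distance of cap_spare from where it was at the start of the episode above 0.01 m or distance of cap_spare_rim from where it was at the start of the episode above 0.015 m).
It fails at once if the grater is pushed aside (distance of grater from where it was at the start of the episode above 0.02 m).
It fails at once if the egg carton is pushed aside (distance of eggs from where it was at the start of the episode above 0.02 m).
It fails at once if the glass jug is pushed aside (distance of jug from where it was at the start of the episode above 0.02 m).
It also fails if it takes over 61 s, if anything falls off the work surface, if the arm or the gripper's body presses on something with over 40 N, if the wrist force passes 120 N, or if a joint passes its speed limit or range.

ROBOT

A 7-joint arm with a two-finger parallel gripper is mounted at the origin on the work surface. World frame = base frame: x ahead of the robot, y to its left, z up, the work surface at z = 0. Lengths are in m, angles in rad, forces in N, time in s.
With the tool pointing down it reaches from about 0.4 to 0.85 m from the base axis. Payload 4.5 kg.
Tool frame: the origin (TCP) lies at the very end of the fingers, on their centre line; the grasp point (between the pads) lies 19 mm behind it (r.grip_depth is the z of the grasp point in the tool frame, in m); z points along the fingers, y is the line along which they close (so a half turn about z gives the same grasp; the last joint's range is limited). The gripper opens to 88 mm and grips with 3 to 60 N. Pads are 18 mm wide; open, the fingers measure 123 mm over their backs; the gripper's body (75 mm by 187 mm) begins 45 mm behind the grasp point.
Start: joints at [-1.098, 0.689, -0.195, 1.565, 0.157, 0.902, -0.215], TCP at [0.266, 0.566, 0.239] pointing down, gripper open.
Joint ranges: [-3.01, 3.01], [-0.46, 2.08], [-1.47, 1.51], [0.13, 2.56], [-1, 4.14], [0.04, 2.09], [-2.66, 2.66]. Speed limits (rad/s): [2.57, 2.57, 3.14, 3.14, 3.14, 3.14, 3.14].

INTERFACE

Orientations are given as a unit quaternion [x, y, z, w].
In Python, from plant import r, imaging, finish_job gives the robot as it stands (r), with the cameras (imaging) and the job as plain functions.
- The arm moves only by the shell command python3 steer.py 'ROWS' [FORCE]. ROWS is a JSON list of rows, 1 to 10 of them, each of 7 numbers: the opening from 0.0 (shut) to 1.0 (fully open), then dx, dy, dz in m, then a rotation vector rx, ry, rz in rad; each row is the pose to reach, as a shift and turn from the pose commanded when the command began, along the tool's axes at that moment; what a row does not reach only later rows make up. A row lasts 1/10 s, in which the tool goes at most 0.05 m and 0.15 rad, less where a joint would pass 70% of its speed; a pose out of reach is approached as far as the arm can. The fingers move at their own pace and stop on an object; FORCE is the grip in N (left out, the last holds). Time passes only in rows, so rows that do not move let the fingers close. It prints the time, the measured TCP pose, the force, the opening and the grip force at its end.
- r.get_state(): the state, without advancing time (a new reading comes with each control period).
- imaging.snapshot(name): name is "scene" or "top" or "wrist"; returns the picture (420x560x3 uint8, red, green, blue); there is no depth.
- imaging.camera_params(name): a dict with "fx", "fy", "cx", "cy" (pixels), "k1" (the pictures are not rectified: a ray, as slopes to the right and down, at radius r is drawn at 1 + k1 r^2 times it, then the intrinsics apply), "rvec" (rotation vector, rad) and "tvec" (3), from world to camera coordinates, as OpenCV has them. Camera axes: x right, y down, z forward; pixel columns grow to the right and rows downward; lengths in m; the calibration is good to about 2 mm. A picture is of the moment at which its call begins: read the wrist's pose just before it. camera_params takes no time and is no camera call; for the wrist camera it gives the pose at the moment of the call.
- finish_job(): hands the job in; it is judged then, once.
The state is a dict: "clock": time; "q": joint angles; "qd": joint speeds; "joint_torque": joint torques, N m; "tool_pos": TCP position; "eef_rot": TCP orientation; "contact_force": force on the tool from outside, world axes, zero at the start; "moment": the same for the moment, N m; "opening": opening from 0.0 (shut) to 1.0 (fully open); "finger_force": force on a finger pad.
Only numpy, scipy, OpenCV 4.12 (cv2) and the standard library are available. Lean on these libraries where they do the work, as an engineer would, in place of code of your own. Each camera call takes 0.05 s, during which the arm holds its last target. There are 200 camera calls.

## Working session

There is one attempt and no reset: what is moved stays moved. The work goes in short steps, Python scripts to look and compute and a shell command to move; the robot and the scene stay as the last step left them, time stands still between calls to the robot, and variables do not carry over. Pictures are saved under pics/ and viewed, at most 10 in all, crops included, and the job is handed in when it is done.

```bash
ls; mkdir -p pics
python3 - <<'E'
from plant import r, imaging, finish_job
import cv2,numpy as np
s=r.get_state();print(s)
for n in("scene","top"):
    im=imaging.snapshot(n);cv2.imwrite(f"pics/{n}0.png",im[:,:,::-1]);np.save(f"pics/{n}0.npy",im)
    print(n,imaging.camera_params(n))
E
```

```text
pics
plant.py
steer.py
{'clock': 0.0, 'q': array([-1.09816833,  0.68998994, -0.19448104,  1.56636669,  0.15728938,
        0.90249915, -0.21508545]), 'qd': array([ 1.18473611e-03, -1.80162130e-04,  1.53661755e-04,  1.48727885e-03,
       -4.14547293e-04,  6.87194095e-05, -8.83364797e-04]), 'joint_torque': array([-1.56169306e-03, -5.27555144e+01, -1.26768060e+00, -1.53434533e+01,
       -5.27176692e-02,  6.36090888e-03,  1.77068428e-04]), 'tool_pos': array([0.26533393, 0.56516679, 0.23789945]), 'eef_rot': array([ 2.17623586e-01,  9.76032323e-01, -9.28162488e-04, -1.30526876e-04]), 'contact_force': array([ 0.41175826, -0.56822119, -0.16678036]), 'moment': array([-0.01836286,  0.05188893,  0.04665915]), 'finger_force': 0.0, 'opening': 1.000961260510202}
scene {'fx': 491.36932640576094, 'fy': 491.36932640576094, 'cx': 282.93885193911433, 'cy': 201.82017970488678, 'k1': -0.11138363025628158, 'rvec': array([ 2.12604078,  0.740595  , -0.35777572]), 'tvec': array([-0.39780093, -0.10754414,  1.45838594])}
top {'fx': 408.01455297934115, 'fy': 408.01455297934115, 'cx': 271.0749350809422, 'cy': 203.73113550167295, 'k1': 0.04066229261355691, 'rvec': array([ 2.16014221, -2.20301444,  0.09713948]), 'tvec': array([-0.03180686,  0.53383707,  1.0548018 ])}
```

View pics/scene0.png

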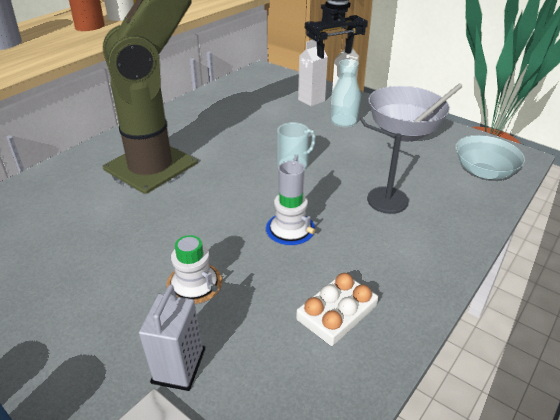

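View pics/top0.png

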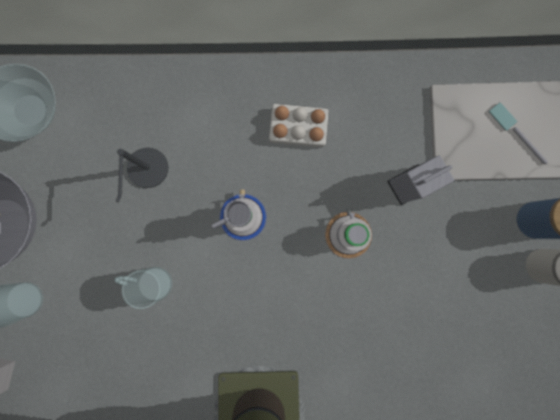

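```bash
cat > h.py <<'E'
import numpy as np,cv2
from scipy.spatial.transform import Rotation as R
from scipy.optimize import least_squares
def und(p,u,v):
    d=np.array([(u-p["cx"])/p["fx"],(v-p["cy"])/p["fy"]]);s=d.copy()
    for _ in range(20): s=d/(1+p["k1"]*(s@s))
    return s
def ray(p,u,v):
    s=und(p,u,v);M=R.from_rotvec(p["rvec"]).as_matrix()
    d=M.T@np.array([s[0],s[1],1]);return -M.T@p["tvec"],d/np.linalg.norm(d)
def plane(p,u,v,z):
    o,d=ray(p,u,v);return o+d*(z-o[2])/d[2]
def proj(p,X):
    c=R.from_rotvec(p["rvec"]).as_matrix()@np.array(X)+p["tvec"];s=c[:2]/c[2];s=s*(1+p["k1"]*(s@s))
    return np.array([s[0]*p["fx"]+p["cx"],s[1]*p["fy"]+p["cy"]])
def tri(rays):
    A=0;b=0
    for o,d in rays:
        P=np.eye(3)-np.outer(d,d);A=A+P;b=b+P@o
    X=np.linalg.solve(A,b);return X,[np.linalg.norm((np.eye(3)-np.outer(d,d))@(X-o)) for o,d in rays]
E
python3 - <<'E'
from h import *
from plant import r, imaging, finish_job
t=np.load("pics/top0.npy");s=np.load("pics/scene0.npy");pt=imaging.camera_params("top");ps=imaging.camera_params("scene")
a=cv2.resize(t[130:260,90:270],None,fx=4,fy=4,interpolation=2);cv2.imwrite("pics/topc.png",a[:,:,::-1])
b=cv2.resize(s[80:250,260:460],None,fx=3.5,fy=3.5,interpolation=2);cv2.imwrite("pics/scc.png",b[:,:,::-1])
for n,im,p in(("top",t,pt),("scene",s,ps)):
    hsv=cv2.cvtColor(im,cv2.COLOR_RGB2HSV)
    m=cv2.inRange(hsv,(108,150,50),(125,255,255))
    if n=="scene":m[:200]=0;m[:,:100]=0
    k,l,st,c=cv2.connectedComponentsWithStats(m)
    for i in range(1,k):
        if st[i,4]>15:print(n,st[i],c[i])
print("cam",ray(pt,271,204)[0],ray(ps,280,200)[0])
print("foot top",plane(pt,147,168,0.012),"scene",plane(ps,388,200,0.012))
print("rod tip",plane(pt,120,152,.2))
E
```

```text
top [230 196  35  43 105] [252.2952381  222.78095238]
scene [266 216  47  29 262] [285.0610687 236.6259542]
scene [311 221   4   7  17] [312.11764706 224.47058824]
cam [ 0.44368187 -0.0351544   1.09567837] [ 1.06539981 -0.71466647  0.80676884]
foot top [0.63611923 0.28694838 0.012     ] scene [0.64460175 0.28001494 0.012     ]
rod tip [0.63941635 0.29021058 0.2       ]
```

View pics/topc.png

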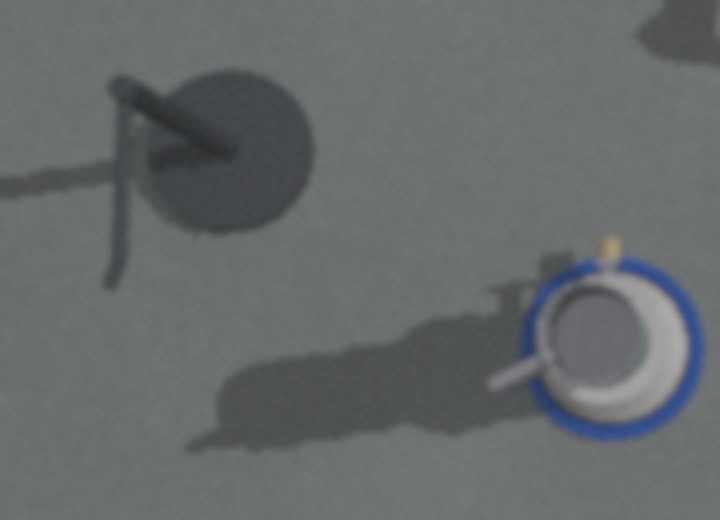

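View pics/scc.png

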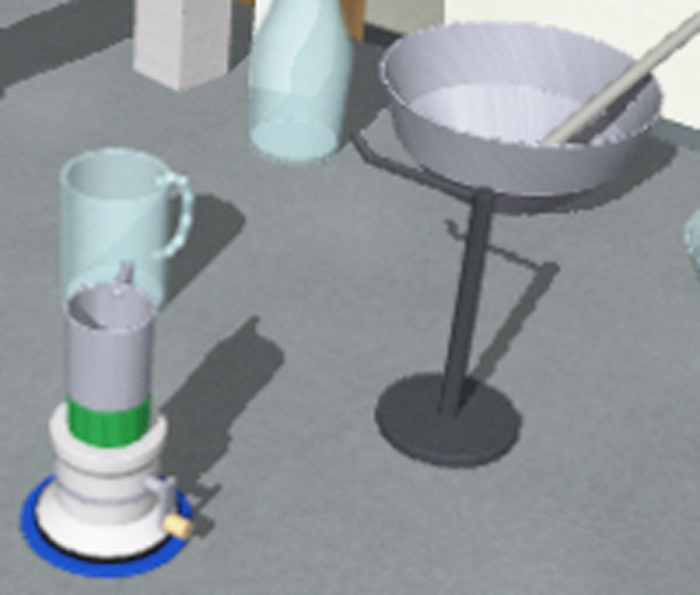

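Top crop: hook foot centre ≈(147,168), post top ≈(120,152), rod running down to ≈(117.5,201); the cup rim is centred ≈(240,214) with its handle to the left, ending at (212.5,226). Scene: post top ≈(398,136), rod tip ≈(362,119), cup rim ≈(291,169).

Run:
```python
from h import *
from plant import r, imaging, finish_job
t=np.load("pics/top0.npy");pt=imaging.camera_params("top");ps=imaging.camera_params("scene")
T=lambda a,b:print(a,b,*[np.round(x,4) for x in tri([ray(pt,*a),ray(ps,*b)])])
print("posttop");T((120,151.7),(397.7,135.2))
print("tip");T((117.5,201),(362,119))
print("bend");T((120,193),(366.5,125.5))
print("rim");T((240,214.5),(291.4,168.5))
print("handle");T((212.5,226.3),(295.7,156.8))
print("coaster top from bbox",plane(pt,242.8,217,.004))
m=cv2.inRange(cv2.cvtColor(t,cv2.COLOR_RGB2HSV),(100,100,30),(130,255,255));m[:,:225]=0;m[:190]=0;m[245:]=0;m[:,275:]=0
ys,xs=np.nonzero(m);pts=np.array([plane(pt,x,y,.004)[:2] for x,y in zip(xs,ys)])
hull=cv2.convexHull(pts.astype(np.float32))[:,0]
print("blue circle",cv2.minEnclosingCircle(hull))
f=least_squares(lambda c:np.hypot(*(hull-c[:2]).T)-c[2],[*hull.mean(0),.06]);print(f.x,np.abs(f.fun).max())
print("foot",plane(pt,147.5,168,.012),plane(ps,388,199.7,.012))
print("cam wrist",imaging.camera_params("wrist"))
```

```text
posttop
(120, 151.7) (397.7, 135.2) [0.6387 0.2881 0.2055] [0.0003 0.0003]
tip
(117.5, 201) (362, 119) [0.5311 0.2916 0.2117] [0.0018 0.0018]
bend
(120, 193) (366.5, 125.5) [0.5486 0.2897 0.2001] [0.0004 0.0004]
rim
(240, 214.5) (291.4, 168.5) [0.5001 0.0316 0.1815] [0.0041 0.0041]
handle
(212.5, 226.3) (295.7, 156.8) [0.4721 0.0919 0.1727] [0.0001 0.0001]
coaster top from bbox [0.50048052 0.0339481  0.004     ]
blue circle ((0.5014550685882568, 0.034868933260440826), 0.06138516962528229)
[0.50172795 0.03335824 0.05997947] 0.0058094534022529384
foot [0.63609695 0.28562547 0.012     ] [0.6439573  0.28119718 0.012     ]
cam wrist {'fx': 334.73590658625386, 'fy': 334.73590658625386, 'cx': 277.5725439397008, 'cy': 202.64311777842644, 'k1': -0.08241834823818187, 'rvec': array([-2.42596164, -1.54184673, -0.23483179]), 'tvec': array([-0.62403926, -0.04158463,  0.39000418])}
```

```bash
cat >> h.py <<'E'
def goal(s,pos,yaw):
    "tool-axis shift and turn from the state to TCP pos, pointing down, tool y at world yaw (mod pi)"
    M=R.from_quat(s["eef_rot"]);y=np.array([np.cos(yaw),np.sin(yaw),0]);z=np.array([0,0,-1.])
    c=[]
    for k in(1,-1):
        G=R.from_matrix(np.c_[np.cross(k*y,z),k*y,z]);c.append((M.inv()*G).as_rotvec())
    c.sort(key=np.linalg.norm)
    return np.round(M.inv().apply(np.array(pos)-s["tool_pos"]),4),np.round(c[0],3),np.round(c[1],3)
E
python3 - <<'E'
from h import *
from plant import r, imaging, finish_job
print(goal(r.get_state(),(.5,.033,.29),.435))
print(goal(r.get_state(),(.38,.30,.29),.435))
E
```

```text
(array([-0.4385, -0.3823, -0.0513]), array([-0.002,  0.001,  0.697]), array([-1.000e-03, -2.000e-03, -2.445e+00]))
(array([-0.2165, -0.1915, -0.0517]), array([-0.002,  0.001,  0.697]), array([-1.000e-03, -2.000e-03, -2.445e+00]))
```

```bash
python3 steer.py '[[1,0,0,-0.05,0,0,0],[1,-0.22,-0.19,-0.052,0,0,0.35],[1,-0.22,-0.19,-0.052,0,0,0.35],[1,-0.22,-0.19,-0.052,0,0,0.35],[1,-0.438,-0.382,-0.052,0,0,0.697],[1,-0.438,-0.382,-0.052,0,0,0.697],[1,-0.438,-0.382,-0.052,0,0,0.697],[1,-0.438,-0.382,-0.052,0,0,0.697],[1,-0.438,-0.382,-0.052,0,0,0.697],[1,-0.438,-0.382,-0.052,0,0,0.697]]' 15
python3 - <<'E'
from h import *
from plant import r, imaging, finish_job
print(goal(r.get_state(),(.5,.033,.29),.435))
E
```

```text
clock: 1.1
tool_pos: [0.4473, 0.1522, 0.2903]
eef_rot: [0.538, 0.843, -0.0, -0.0]
contact_force: [1.4, 0.5, -0.6]
opening: 0.997
finger_force: 0.0
(array([-0.1303, -0.0025,  0.0003]), array([-0., -0.,  0.]), array([ 0.   , -0.   , -3.141]))
```

```bash
python3 steer.py '[[1,-0.05,-0.001,0,0,0,0],[1,-0.1,-0.002,0,0,0,0],[1,-0.13,-0.002,0,0,0,0],[1,-0.13,-0.002,0,0,0,0],[1,-0.13,-0.002,0,0,0,0]]'
python3 - <<'E'
from h import *
from plant import r, imaging, finish_job
s=r.get_state();p=imaging.camera_params("wrist");im=imaging.snapshot("wrist")
np.save("pics/w1.npy",im);np.save("pics/w1p.npy",p,allow_pickle=True);cv2.imwrite("pics/w1.png",im[:,:,::-1])
print(s["tool_pos"],ray(p,280,200))
print("pred rim",proj(p,(.5,.033,.183)),"rod",proj(p,(.631,.287,.2)),proj(p,(.544,.29,.2)))
E
```

```text
clock: 1.6
tool_pos: [0.4997, 0.0351, 0.2901]
eef_rot: [0.538, 0.843, -0.0, -0.001]
contact_force: [-0.4, -0.2, -0.1]
opening: 1.001
finger_force: 0.0
[0.49974776 0.03514018 0.29006184] (array([0.46765254, 0.10552251, 0.43575318]), array([ 0.12796209, -0.26208304, -0.95652401]))
pred rim [276.57776392 202.84007818] rod [598.27630425 -28.5953239 ] [ 504.90212704 -105.79912529]
```

View pics/w1.png

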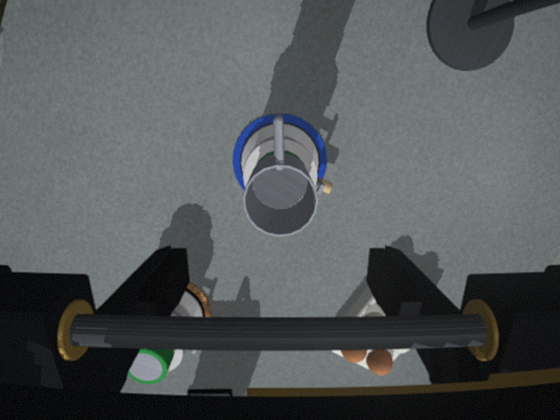

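The wrist view shows the cup rim centred ≈(281,201), about 74 px wide, with the handle running straight up to ≈(278.5,118). The hook foot is at upper right.

Run:
```python
from h import *
from plant import r, imaging, finish_job
p=np.load("pics/w1p.npy",allow_pickle=True).item();pt=imaging.camera_params("top")
print(tri([ray(p,281,201),ray(pt,240,214.5)]))
c=plane(p,281,201,.183);h=plane(p,278.5,118,.178);d=h-c;print(c,h,np.hypot(*d[:2]),"yaw",np.arctan2(-d[0],d[1]))
print("diam",np.linalg.norm(plane(p,244.5,200,.183)-plane(p,317.5,200,.183)))
print("foot",plane(p,470,24,.012))
yaw=np.arctan2(-d[0],d[1]);print(goal(r.get_state(),(c[0],c[1],.157),yaw))
```

```text
(array([0.50126828, 0.03072917, 0.16702631]), [np.float64(0.0035309096429397896), np.float64(0.0035309096429398702)])
[0.50253092 0.03585284 0.183     ] [0.47392401 0.09283141 0.178     ] 0.0637566690805981 yaw 0.4652978764047172
diam 0.05768036602242609
foot [0.63749962 0.28422556 0.012     ]
(array([-0.0019,  0.0026,  0.1331]), array([-0.001, -0.001, -0.029]), array([-2.000e-03,  1.000e-03,  3.112e+00]))
```

```bash
python3 steer.py '[[1,-0.001,0.002,0.05,0,0,-0.025],[1,-0.001,0.002,0.1,0,0,-0.025],[1,-0.001,0.002,0.136,0,0,-0.025],[1,-0.001,0.002,0.136,0,0,-0.025],[1,-0.001,0.002,0.136,0,0,-0.025]]' 20;python3 steer.py '[[0,0,0,0,0,0,0],[0,0,0,0,0,0,0],[0,0,0,0,0,0,0],[0,0,0,0,0,0,0],[0,0,0,0,0,0,0],[0,0,0,0,0,0,0],[0,0,0,0,0,0,0]]'
```

```text
clock: 2.15
tool_pos: [0.502, 0.0368, 0.1548]
eef_rot: [0.526, 0.85, 0.0, -0.001]
contact_force: [0.4, 0.4, 0.2]
opening: 1.001
finger_force: 0.0
clock: 2.85
tool_pos: [0.5026, 0.0352, 0.1552]
eef_rot: [0.527, 0.85, 0.0, 0.0]
contact_force: [-0.5, 0.0, 6.7]
opening: 0.654
finger_force: 19.9
```

```bash
python3 steer.py '[[0,0,0,-0.02,0,0,0],[0,0,0,-0.053,0,0,0],[0,0,0,-0.053,0,0,0],[0,0,0,-0.053,0,0,0]]'
python3 - <<'E'
from h import *
from plant import r, imaging, finish_job
s=r.get_state();p=imaging.camera_params("wrist");im=imaging.snapshot("wrist");im2=imaging.snapshot("scene");np.save("pics/w2.npy",im);np.save("pics/s2.npy",im2);np.save("pics/w2p.npy",p,allow_pickle=True)
a=cv2.resize(im2[70:240,260:460],(550,468),interpolation=2)
b=cv2.resize(im,(560,420));out=np.zeros((468,800,3),np.uint8);out[:,:400]=a[:,:400];out[:420,400:]=b[:,80:480]
cv2.imwrite("pics/c2.png",out[:,:,::-1]);print(s["tool_pos"],s["contact_force"])
E
```

```text
clock: 3.25
tool_pos: [0.5025, 0.0352, 0.2077]
eef_rot: [0.527, 0.85, 0.0, 0.0]
contact_force: [0.5, 0.6, -1.3]
opening: 0.656
finger_force: 20.0
[0.50246376 0.03524361 0.20773958] [ 0.47351564  0.59027273 -1.27792822]
```

View pics/c2.png

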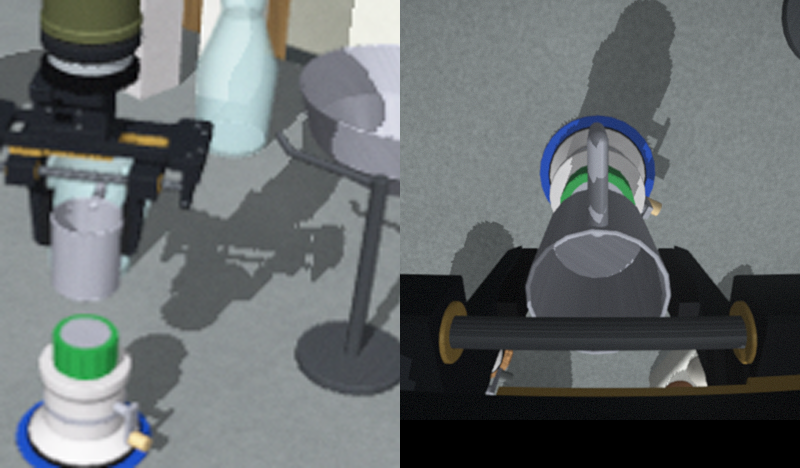

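Cup lifted upright in the pads, the cap stayed on the mill. In the wrist view the rim's far edge is ≈(277.5,231), its widest points are ≈(206,290) and (349,290), and the handle end is near (277,124).

Run:
```python
from h import *
from plant import r, imaging, finish_job
p=np.load("pics/w2p.npy",allow_pickle=True).item();s=r.get_state();M=R.from_quat(s["eef_rot"]).inv()
tl=lambda X:np.round(M.apply(X-s["tool_pos"]),4)
z=.2357
for q in((277.5,231),(206,290),(349,290)):print(q,tl(plane(p,*q,z)))
print("handle end top",tl(plane(p,277,124,z-.004)))
# hook from 3 views: post top / rod via wrist first picture (only foot) and scene2
print(goal(s,(.475,.242,.209),-.02))
```

```text
(277.5, 231) [ 0.0289  0.0011 -0.0291]
(206, 290) [ 0.003  -0.0279 -0.0291]
(349, 290) [ 0.003   0.0301 -0.0292]
handle end top [ 0.0683  0.0009 -0.0251]
(array([ 0.1971,  0.0681, -0.0024]), array([-0.002, -0.   ,  0.48 ]), array([ 0.   , -0.003, -2.662]))
```

```bash
python3 steer.py '[[0,0.04,0.01,0,0,0,0.1],[0,0.08,0.025,0,0,0,0.2],[0,0.12,0.04,0,0,0,0.3],[0,0.16,0.055,0,0,0,0.4],[0,0.198,0.068,0,0,0,0.48],[0,0.198,0.068,0,0,0,0.48],[0,0.198,0.068,0,0,0,0.48]]'
python3 - <<'E'
from h import *
from plant import r, imaging, finish_job
s=r.get_state();p=imaging.camera_params("wrist");im=imaging.snapshot("wrist");im2=imaging.snapshot("scene");im3=imaging.snapshot("top");np.save("pics/w3p.npy",p,allow_pickle=True)
out=np.zeros((560,800,3),np.uint8);out[:280,:373]=cv2.resize(im,(373,280));out[280:,:373]=cv2.resize(im2[80:220,300:486],(373,280));out[:,374:]=cv2.resize(im3[130:260,80:179],(426,560))
cv2.imwrite("pics/c3.png",out[:,:,::-1]);print(s["tool_pos"],s["contact_force"])
E
```

```text
clock: 4.05
tool_pos: [0.4741, 0.2437, 0.2061]
eef_rot: [0.713, 0.701, -0.001, -0.0]
contact_force: [0.4, -0.1, -0.6]
opening: 0.655
finger_force: 20.0
[0.47410766 0.24365925 0.20606742] [ 0.40826677 -0.07385247 -0.57579956]
```

View pics/c3.png

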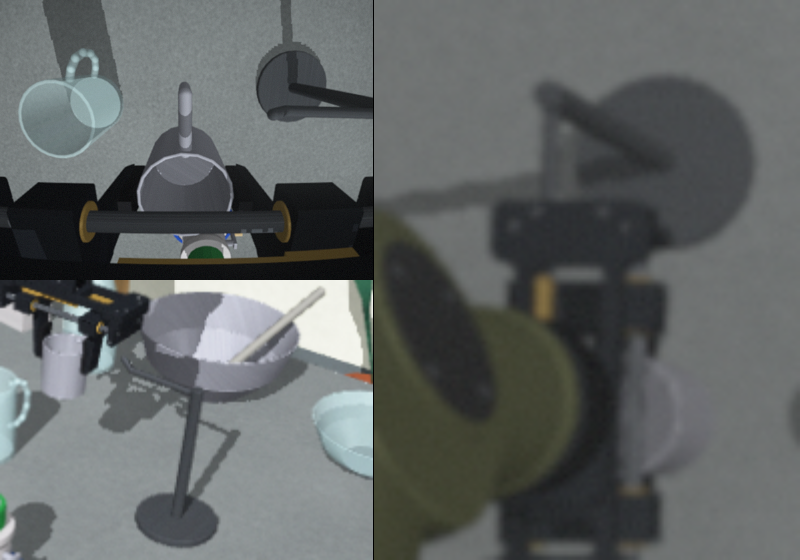

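Wrist view: the rod is level in the image at row ≈168 (full-size), with its tip at ≈(406,170), ahead of the cup's handle, whose outer end is at ≈(277,128). The two are parallel.

Run:
```python
from h import *
from plant import r, imaging, finish_job
p=np.load("pics/w3p.npy",allow_pickle=True).item()
pt=imaging.camera_params("top");ps=imaging.camera_params("scene")
print("rod",plane(p,450,168,.2),plane(p,550,169,.2),"tip",plane(p,406,170,.215))
print("handle end",plane(p,277,127,.232),"center expected .244")
print("tip3",tri([ray(p,406,170),ray(pt,117.5,201),ray(ps,362,119)]))
print(proj(p,(.531,.29,.214)),proj(p,(.58,.289,.2)))
```

```text
rod [0.55632634 0.28940283 0.2       ] [0.60850794 0.28877657 0.2       ] tip [0.52930857 0.29186955 0.215     ]
handle end [0.47551741 0.3115569  0.232     ] center expected .244
tip3 (array([0.53097134, 0.2914041 , 0.21173317]), [np.float64(0.000454346740627718), np.float64(0.0015970062725274182), np.float64(0.002049503653316833)])
[408.63793652 173.78777539] [496.94479628 168.60843825]
```

```bash
python3 steer.py '[[0,0.002,0.02,-0.002,0,0,0],[0,0.002,0.045,-0.002,0,0,0],[0,0.003,0.07,-0.002,0,0,0],[0,0.003,0.09,-0.002,0,0,0],[0,0.003,0.108,-0.002,0,0,0],[0,0.003,0.108,-0.002,0,0,0],[0,0.003,0.108,-0.002,0,0,0]]'
```

```text
clock: 4.9
tool_pos: [0.583, 0.242, 0.209]
eef_rot: [0.715, 0.699, -0.001, -0.0]
contact_force: [-0.6, 0.3, -1.2]
opening: 0.655
finger_force: 20.0
```

```bash
python3 steer.py '[[0,0.001,0,0.01,0,0,0],[0,0.002,0,0.017,0,0,0],[0,0.002,0,0.02,0,0,0],[0,0.002,0,0.021,0,0,0],[0,0.002,0,0.021,0,0,0]]'; python3 steer.py '[[0,0,0,0.001,0,0,0],[0,0,0,0.001,0,0,0]]'
```

```text
clock: 5.4
tool_pos: [0.5832, 0.2458, 0.1883]
eef_rot: [0.714, 0.7, -0.0, -0.0]
contact_force: [-0.1, -0.1, -1.4]
opening: 0.658
finger_force: 20.0
clock: 5.6
tool_pos: [0.5835, 0.2457, 0.1876]
eef_rot: [0.714, 0.7, 0.0, 0.0]
contact_force: [0.1, 0.6, -1.2]
opening: 0.656
finger_force: 20.0
```

```bash
python3 steer.py '[[0,0,0,0.001,0,0,0],[0,0,0,0.002,0,0,0],[0,0,0,0.002,0,0,0]]';python3 steer.py '[[0,0,0,0.001,0,0,0],[0,0,0,0.002,0,0,0],[0,0,0,0.002,0,0,0]]'
```

```text
clock: 5.9
tool_pos: [0.5837, 0.2459, 0.1859]
eef_rot: [0.714, 0.7, 0.001, 0.0]
contact_force: [-0.8, -0.9, 3.0]
opening: 0.651
finger_force: 20.0
clock: 6.2
tool_pos: [0.5837, 0.2462, 0.1836]
eef_rot: [0.714, 0.7, 0.001, 0.0]
contact_force: [-0.3, 1.0, 3.3]
opening: 0.658
finger_force: 20.0
```

```bash
python3 steer.py '[[0,0,0,0,0,0,0],[0,0,0,0,0,0,0],[0,0,0,0,0,0,0],[0,0,0,0,0,0,0],[0,0,0,0,0,0,0]]' 3;python3 steer.py '[[0.75,0,0,0,0,0,0],[0.75,0,0,0,0,0,0],[0.75,0,0,0,0,0,0],[1,0,0,0,0,0,0],[1,0,0,0,0,0,0],[1,0,0,0,0,0,0],[1,0,0,0,0,0,0],[1,0,0,0,0,0,0]]'
python3 - <<'E'
from h import *
from plant import r, imaging, finish_job
im=imaging.snapshot("wrist");im2=imaging.snapshot("scene")
out=np.zeros((560,746,3),np.uint8);out[:280,:373]=cv2.resize(im,(373,280));out[:,374:]=cv2.resize(im2[60:260,330:463],(372,560))
cv2.imwrite("pics/c4.png",out[:,:,::-1])
E
```

```text
clock: 6.7
tool_pos: [0.5832, 0.2455, 0.1832]
eef_rot: [0.714, 0.7, -0.0, -0.0]
contact_force: [0.0, 0.5, -0.4]
opening: 0.656
finger_force: 3.0
clock: 7.5
tool_pos: [0.5834, 0.2457, 0.1834]
eef_rot: [0.714, 0.7, 0.0, -0.0]
contact_force: [0.3, 0.3, 0.8]
opening: 0.996
finger_force: 0.0
```

View pics/c4.png

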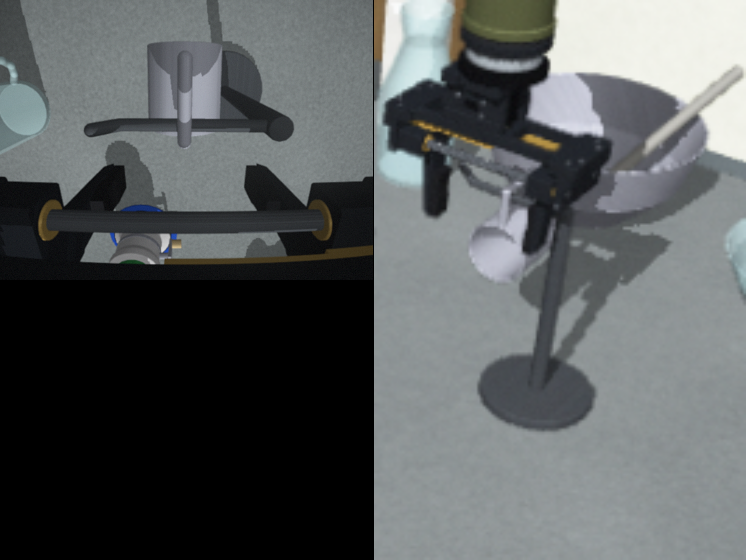

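The cup hangs from the rod by its handle, between the open fingers and untouched. Withdrawing upward.

```bash
python3 steer.py '[[1,-0.005,0,-0.04,0,0,0],[1,-0.01,0,-0.085,0,0,0],[1,-0.01,0,-0.085,0,0,0]]'
python3 - <<'E'
from h import *
from plant import r, imaging, finish_job
s=r.get_state();print(s["q"],goal(s,(.502,.034,.25),.0))
E
```

```text
clock: 7.9
tool_pos: [0.5872, 0.2357, 0.2747]
eef_rot: [0.715, 0.699, 0.006, 0.003]
contact_force: [1.6, -0.8, 0.1]
opening: 0.999
finger_force: 0.0
[-0.55885738  0.66039066  0.19000344  1.52213599 -0.14071403  0.96019237
 -0.35015235] (array([-0.2036, -0.0811,  0.0229]), array([ 0.012, -0.004, -0.022]), array([-0.006, -0.018,  3.12 ]))
```

```bash
python3 steer.py '[[1,-0.046,-0.018,0,0,0,0],[1,-0.092,-0.036,0,0,0,0],[1,-0.138,-0.054,0,0,0,-0.01],[1,-0.18,-0.072,0.01,0.006,0,-0.02],[1,-0.204,-0.081,0.023,0.012,-0.004,-0.022],[1,-0.204,-0.081,0.023,0.012,-0.004,-0.022],[1,-0.204,-0.081,0.023,0.012,-0.004,-0.022],[1,-0.204,-0.081,0.023,0.012,-0.004,-0.022]]'
python3 - <<'E'
from h import *
from plant import r, imaging, finish_job
s=r.get_state();pt=imaging.camera_params("top")
p=imaging.camera_params("wrist");im=imaging.snapshot("wrist");ps=imaging.camera_params("scene");im2=imaging.snapshot("scene")
def cen(p,im,roi,gz):
    m=cv2.inRange(cv2.cvtColor(im,cv2.COLOR_RGB2HSV),(50,120,40),(75,255,255))
    k,l,st,c=cv2.connectedComponentsWithStats(m);out=[]
    for i in range(1,k):
        if st[i,4]>100:print(st[i],c[i])
    e=proj(p,(.502,.034,.118));i=1+np.argmin(np.linalg.norm(c[1:]-e,axis=1)+1e3*(st[1:,4]<100))
    ys,xs=np.nonzero(l==i);h=cv2.convexHull(np.c_[xs,ys].astype(np.int32))[:,0]
    pts=np.array([plane(p,*q,gz)[:2] for q in h]);print("exp",e);return h,pts
h,pts=cen(p,im,0,.118);np.save("pics/w5.npy",im)
print(np.c_[h,np.round(pts,4)])
h2,pts2=cen(ps,im2,0,.118)
# top-face outline = the far side of each silhouette
for P,cam in((pts,p),(pts2,ps)):
    o=ray(cam,280,200)[0][:2];c=np.array([.502,.034]);d=(c-o)/np.linalg.norm(c-o)
    Q=P[(P-c)@d>-.012]
    f=least_squares(lambda c:np.hypot(*(Q-c).T)-.0275,c,loss="soft_l1",f_scale=.002);print(f.x,np.sqrt(np.mean(f.fun**2)))
    f=least_squares(lambda c:np.hypot(*(Q-c[:2]).T)-c[2],[*c,.028],loss="soft_l1",f_scale=.002);print(f.x,np.sqrt(np.mean(f.fun**2)))
print(goal(s,(.502,.0345,.092),0),s["q"])
E
```

```text
clock: 8.7
tool_pos: [0.4991, 0.0351, 0.2456]
eef_rot: [0.706, 0.709, -0.005, -0.003]
contact_force: [0.7, 1.6, -0.1]
opening: 0.997
finger_force: 0.0
[ 252  157   64   67 1273] [283.34799686 185.94029851]
[221 390  25   6 109] [234.23853211 393.16513761]
exp [282.27825571 194.20300484]
[[3.150e+02 1.960e+02 5.298e-01 3.260e-02]
 [3.140e+02 2.010e+02 5.291e-01 2.820e-02]
 [3.090e+02 2.110e+02 5.252e-01 1.910e-02]
 [3.040e+02 2.160e+02 5.210e-01 1.450e-02]
 [3.000e+02 2.190e+02 5.176e-01 1.170e-02]
 [2.980e+02 2.200e+02 5.159e-01 1.070e-02]
 [2.900e+02 2.230e+02 5.090e-01 7.900e-03]
 [2.750e+02 2.230e+02 4.959e-01 7.800e-03]
 [2.660e+02 2.190e+02 4.880e-01 1.140e-02]
 [2.600e+02 2.140e+02 4.829e-01 1.600e-02]
 [2.550e+02 2.080e+02 4.786e-01 2.150e-02]
 [2.530e+02 2.030e+02 4.770e-01 2.600e-02]
 [2.520e+02 2.000e+02 4.762e-01 2.860e-02]
 [2.520e+02 1.850e+02 4.764e-01 4.190e-02]
 [2.530e+02 1.810e+02 4.773e-01 4.540e-02]
 [2.550e+02 1.760e+02 4.791e-01 4.970e-02]
 [2.560e+02 1.740e+02 4.799e-01 5.140e-02]
 [2.600e+02 1.670e+02 4.833e-01 5.730e-02]
 [2.670e+02 1.610e+02 4.892e-01 6.240e
[... 219 characters left out ...]

 [3.070e+02 1.680e+02 5.223e-01 5.680e-02]
 [3.090e+02 1.710e+02 5.240e-01 5.430e-02]
 [3.110e+02 1.750e+02 5.258e-01 5.090e-02]
 [3.150e+02 1.870e+02 5.295e-01 4.050e-02]]
[279 185  24  23 274] [290.63868613 199.03649635]
[175 235  28  29 401] [188.97256858 252.32668329]
exp [290.52855269 190.8612527 ]
[0.50270023 0.03479338] 0.000192287469821736
[0.5026786  0.03459385 0.02732764] 0.0001494811013672384
[0.50304047 0.03385837] 0.0005670336068924946
[0.50324973 0.0335537  0.02782532] 0.0005161048814770122
(array([-0.0002,  0.0046,  0.1536]), array([-0.011,  0.003,  0.004]), array([-0.004, -0.017, -3.137])) [-0.26214123  0.52604821  0.15454948  1.92809588 -0.11723608  0.70698979
 -0.03375725]
```

```bash
python3 steer.py '[[1,0,0.005,0.05,-0.01,0.003,0.004],[1,0,0.005,0.1,-0.011,0.003,0.004],[1,0,0.005,0.14,-0.011,0.003,0.004],[1,0,0.005,0.152,-0.011,0.003,0.004],[1,0,0.005,0.152,-0.011,0.003,0.004],[1,0,0.005,0.152,-0.011,0.003,0.004]]' 15;python3 - <<'E'
from h import *
from plant import r, imaging, finish_job
s=r.get_state();print(goal(s,(.5027,.0345,.0935),0)[:2])
E
python3 steer.py '[[0,0,0,0,0,0,0],[0,0,0,0,0,0,0],[0,0,0,0,0,0,0],[0,0,0,0,0,0,0],[0,0,0,0,0,0,0],[0,0,0,0,0,0,0],[0,0,0,0,0,0,0]]'
python3 -c "
from plant import r, imaging, finish_job
s=r.get_state();print(s['moment'],s['contact_force'],s['q'])"
```

```text
clock: 9.4
tool_pos: [0.5025, 0.0332, 0.0946]
eef_rot: [0.708, 0.707, 0.0, 0.001]
contact_force: [0.6, -0.5, -0.4]
opening: 1.0
finger_force: 0.0
(array([0.0013, 0.0001, 0.0011]), array([ 0.001,  0.001, -0.002]))
clock: 10.1
tool_pos: [0.5017, 0.0328, 0.0939]
eef_rot: [0.708, 0.706, -0.0, 0.0]
contact_force: [-0.1, -0.1, 6.3]
opening: 0.635
finger_force: 15.0
[-0.00172242  0.11128561 -0.08585508] [-0.07585181 -0.10146477  6.26773961] [-0.20285527  0.78135492  0.07459332  2.05573084 -0.17073681  0.3101842
  0.01075365]
```

```bash
M="python3 -c \"from plant import r, imaging, finish_job;s=r.get_state();print('M',s['moment'],'F',s['contact_force'],s['q'][6])\""
python3 steer.py '[[0,0,0,0,0,0,0.05],[0,0,0,0,0,0,0.1],[0,0,0,0,0,0,0.1]]' 20|grep -E 'rot|open'; eval "$M"
python3 steer.py '[[0,0,0,0,0,0,0.05],[0,0,0,0,0,0,0.1],[0,0,0,0,0,0,0.1]]'|grep -E 'rot|open'; eval "$M"
```

```text
eef_rot: [0.743, 0.67, -0.0, 0.0]
opening: 0.634
M [-0.03018571  0.080039   -0.13027765] F [-1.05161315 -0.15965803  5.17239402] -0.045671060756434595
eef_rot: [0.775, 0.632, -0.0, 0.0]
opening: 0.632
M [-0.03213657  0.14198535 -0.12501239] F [0.05807487 0.53487884 5.46987048] -0.10157127825043982
```

```bash
M="python3 -c \"from plant import r, imaging, finish_job;s=r.get_state();print('M',s['moment'],'F',s['contact_force'],s['q'][6])\""
python3 steer.py '[[0,0,0,0,0,0,0.05],[0,0,0,0,0,0,0.1],[0,0,0,0,0,0,0.1]]'|grep -E 'rot|open'; eval "$M"
python3 steer.py '[[0,0,0,0,0,0,0.05],[0,0,0,0,0,0,0.1],[0,0,0,0,0,0,0.1]]'|grep -E 'rot|open'; eval "$M"
python3 steer.py '[[0,0,0,0,0,0,0.05],[0,0,0,0,0,0,0.1],[0,0,0,0,0,0,0.1]]'|grep -E 'rot|open'; eval "$M"
```

```text
eef_rot: [0.806, 0.592, -0.0, 0.0]
opening: 0.637
M [-0.03317807  0.11761387 -0.11671104] F [0.25500783 0.48390845 5.34488503] -0.15757279033845642
eef_rot: [0.834, 0.551, -0.0, 0.0]
opening: 0.634
M [-0.02951268  0.09947913 -0.07309647] F [-0.75547557  0.55122257  6.18140663] -0.2137015340114912
eef_rot: [0.861, 0.509, -0.0, 0.0]
opening: 0.63
M [ 0.04881562  0.17205353 -0.12409153] F [ 0.26752024 -0.63754054  4.99769298] -0.270128543024655
```

No stop through 0.5 rad and the moment is flat at about −0.1 N·m, so this is the loosening direction. Continuing to 1.4 rad.

```bash
M="python3 -c \"from plant import r, imaging, finish_job;s=r.get_state();print('M',s['moment'],'F',s['contact_force'],s['q'])\""
python3 steer.py '[[0,0,0,0,0,0,0.09],[0,0,0,0,0,0,0.18],[0,0,0,0,0,0,0.27],[0,0,0,0,0,0,0.36],[0,0,0,0,0,0,0.45],[0,0,0,0,0,0,0.45]]'|grep -E 'rot|open|pos'; eval "$M"
python3 steer.py '[[0,0,0,0,0,0,0.09],[0,0,0,0,0,0,0.18],[0,0,0,0,0,0,0.27],[0,0,0,0,0,0,0.36],[0,0,0,0,0,0,0.45],[0,0,0,0,0,0,0.45]]'|grep -E 'rot|open|pos'; eval "$M"
```

```text
tool_pos: [0.5019, 0.0329, 0.0939]
eef_rot: [0.953, 0.303, 0.0, 0.0]
opening: 0.635
M [ 0.06629076  0.19263847 -0.07696737] F [-0.28984338  0.99946711  6.05332839] [-0.31796801  0.80202515  0.26752329  2.06128232 -0.58357595  0.35058095
 -0.52882119]
tool_pos: [0.5019, 0.0329, 0.0939]
eef_rot: [0.997, 0.083, 0.0, 0.0]
opening: 0.634
M [ 0.19913323  0.18711452 -0.11657933] F [0.57600468 0.36723694 5.80076012] [-0.37815972  0.82044526  0.37212109  2.06432905 -0.7626127   0.39408172
 -0.79929972]
```

```bash
M="python3 -c \"from plant import r, imaging, finish_job;s=r.get_state();print('M',s['moment'],'F',s['contact_force'])\""
python3 steer.py '[[0,0,0,-0.001,0,0,0],[0,0,0,-0.003,0,0,0],[0,0,0,-0.005,0,0,0],[0,0,0,-0.005,0,0,0]]'; eval "$M"
```

```text
clock: 13.2
tool_pos: [0.5013, 0.0328, 0.0985]
eef_rot: [0.996, 0.084, -0.001, 0.0]
contact_force: [0.4, -0.1, 0.4]
opening: 0.632
finger_force: 20.0
M [-0.0282726   0.06397587 -0.04750002] F [ 0.42848895 -0.10336759  0.42344574]
```

The cap lifts freely with no resistance. Raising it clear.

```bash
python3 steer.py '[[0,0,0,-0.01,0,0,0],[0,0,0,-0.025,0,0,0],[0,0,0,-0.06,0,0,0],[0,0,0,-0.09,0,0,0],[0,0,0,-0.09,0,0,0],[0,0,0,-0.09,0,0,0],[0,0,0,-0.09,0,0,0]]'
python3 - <<'E'
from h import *
from plant import r, imaging, finish_job
im=imaging.snapshot("wrist");im2=imaging.snapshot("scene")
out=np.zeros((560,800,3),np.uint8);out[:280,:373]=cv2.resize(im,(373,280));out[:,374:]=cv2.resize(im2[60:260,260:412],(426,560))
cv2.imwrite("pics/c6.png",out[:,:,::-1])
E
```

```text
clock: 13.9
tool_pos: [0.5006, 0.0332, 0.1877]
eef_rot: [0.996, 0.084, -0.001, 0.0]
contact_force: [0.2, 0.5, -0.5]
opening: 0.634
finger_force: 20.0
```

View pics/c6.png

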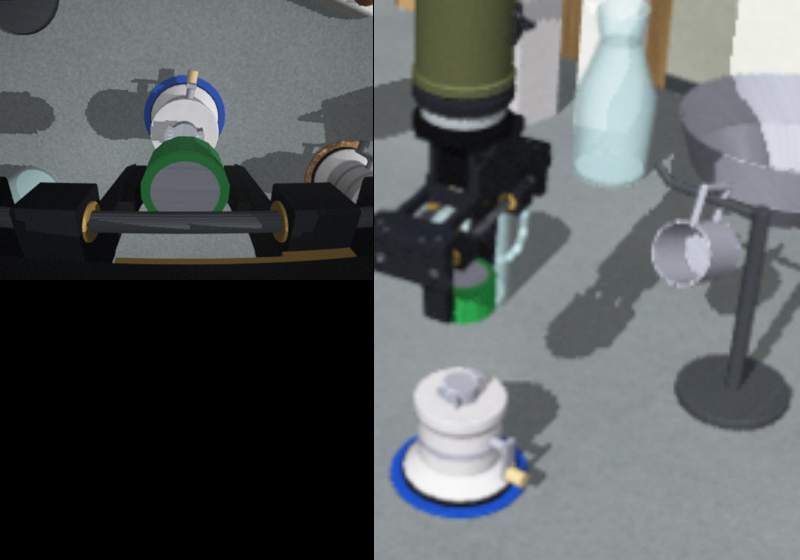

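The cap is held upright about 9 cm above its seat with the neck bare. The cup hangs on the rod. I'll wait for its sway to die down.

```bash
W='[[0,0,0,0,0,0,0],[0,0,0,0,0,0,0],[0,0,0,0,0,0,0],[0,0,0,0,0,0,0],[0,0,0,0,0,0,0],[0,0,0,0,0,0,0],[0,0,0,0,0,0,0],[0,0,0,0,0,0,0],[0,0,0,0,0,0,0],[0,0,0,0,0,0,0]]'
echo skip >/dev/null
python3 steer.py '[[0,0,0,0,0,0,0],[0,0,0,0,0,0,0],[0,0,0,0,0,0,0],[0,0,0,0,0,0,0],[0,0,0,0,0,0,0],[0,0,0,0,0,0,0],[0,0,0,0,0,0,0],[0,0,0,0,0,0,0],[0,0,0,0,0,0,0],[0,0,0,0,0,0,0]]' >/dev/null
python3 steer.py '[[0,0,0,0,0,0,0],[0,0,0,0,0,0,0],[0,0,0,0,0,0,0],[0,0,0,0,0,0,0],[0,0,0,0,0,0,0],[0,0,0,0,0,0,0],[0,0,0,0,0,0,0],[0,0,0,0,0,0,0],[0,0,0,0,0,0,0],[0,0,0,0,0,0,0]]' >/dev/null
python3 steer.py '[[0,0,0,0,0,0,0],[0,0,0,0,0,0,0],[0,0,0,0,0,0,0],[0,0,0,0,0,0,0],[0,0,0,0,0,0,0],[0,0,0,0,0,0,0],[0,0,0,0,0,0,0],[0,0,0,0,0,0,0],[0,0,0,0,0,0,0],[0,0,0,0,0,0,0]]' >/dev/null
python3 steer.py '[[0,0,0,0,0,0,0],[0,0,0,0,0,0,0],[0,0,0,0,0,0,0],[0,0,0,0,0,0,0],[0,0,0,0,0,0,0],[0,0,0,0,0,0,0],[0,0,0,0,0,0,0],[0,0,0,0,0,0,0],[0,0,0,0,0,0,0],[0,0,0,0,0,0,0]]'
python3 - <<'E'
from h import *
from plant import r, imaging, finish_job
# sway check: frame differences over 1 s around the cup
f=[imaging.snapshot("scene")[120:170,350:400].astype(int) for _ in range(20)]
print([int(np.abs(f[i]-f[0]).max(2).__gt__(40).sum()) for i in range(20)])
E
```

```text
clock: 18.0
tool_pos: [0.5014, 0.0329, 0.1884]
eef_rot: [0.996, 0.084, -0.001, 0.0]
contact_force: [0.2, -0.6, -0.6]
opening: 0.63
finger_force: 20.0
[0, 0, 0, 0, 0, 0, 0, 0, 0, 0, 0, 0, 0, 0, 0, 0, 0, 0, 0, 0]
```

The cup is still, so I'm handing in.

```bash
python3 -c "
from plant import r, imaging, finish_job
print(r.get_state()['clock'],finish_job())"
```

```text
the job is handed in; nothing more can be done
19.0 None
```

I handed the job in at 19.0 s: the cup hangs still by its handle on the hook, and the gripper holds the mill's cap upright about 9 cm above its seat; no verdict came back.

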